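Load the orifice discs into the nozzle block's spring magazine

TASK

Load both cream porcelain orifice discs into the spring magazine of the dark red nozzle block, one at a time: the wide-bore disc first, then the fine-bore disc on top of it. For each, tuck one edge under the fixed steel lip against the spring, then press the other edge down until the sprung catch snaps back over it, so that the discs end up level and held under both lips. Do not force the porcelain, leave the cup and the nut where they are and do not flip the pump's toggle.

Things in the scene. Friction and masses are not known exactly. Their poses are not given: they have to be found in the camera images.
- block: Dark red cast-iron nozzle block bolted to the bench: foot 124 x 110 x 12 mm, round body 72 mm across with an upright round bore 50 mm wide on the axis through the origin (bench level). Own +x runs from the fixed lip to the sprung catch, z up. Wall 11 mm thick, flat rim 66 mm above the bench all round: fingers beside a disc cannot go below it.
- mouth (a point): Point on the bore axis at the height of the undersides of both lips (70 mm above the bench); axes as the block's.
- lip_edge (a point): Middle of the fixed lip's inner edge, underside. Steel plate on the block's -x side, 30 mm wide, 5 mm thick, underside 70 mm above the bench, straight edge 19 mm from the bore axis (6 mm over the bore). A disc does not pass it straight down: it goes in tilted about 35 degrees, low edge first under the lip, pushing the follower down ahead of it.
- catch_tip (a point): Tip of the sprung catch, underside (70 mm high), 21 mm from the axis on the block's +x side. Bolt 20 mm wide, upper face bevelled 60 degrees from level, from 1.8 mm above the underside to 4.4 mm further out and 9.4 mm up. Pressed, it slides back up to 6.5 mm (spring 2.8 to 8 N), then snaps out; pushing a disc edge past it takes about 5 to 15 N. Housing 29 to 45 mm from the axis, top 83 mm high.
- follower_top (a point): Centre of the top of the brass follower plate, 48 mm across, fills the bore, stays level. Empty: 0.5 mm below the lip undersides. Sprung upward with about 2.6 N plus 0.22 N per mm pushed down; hits its bottom stop after 24.5 mm (each loaded disc uses 9 mm).
- disc_wide: Cream porcelain orifice disc with the wide bore: round, 48 mm across, 9 mm thick, 37 g, with two parallel finger flats 40 mm apart on its +y and -y sides (each 26 mm long). Wide dark hole 19 mm in a brass bush 25 mm across. Origin at the centre of the underside, z up, x along the flats. Both faces are alike.
- disc_fine: Cream porcelain orifice disc with the fine bore: as disc_wide, but with a small dark hole 5 mm in a brass bush 11 mm across.
- cup: Tin catch cup, funnel-shaped, 86 mm across the rim, 68 mm high, with a wire handle; origin under its centre. Bystander.
- nut: Chunky steel union nut, hexagon 55 mm across flats, 30 mm high; origin under its centre. Bystander.
- panel: Grey pump test panel with a gauge, fixed to the bench: foot 150 x 200 mm, upright plate 125 mm high at its +x edge; origin under the centre of the foot. Bystander.
- toggle (a joint): Brass toggle of the pump switch on the panel's foot (tip about 75 mm above the bench): 0 rad = off, 1 rad = on.
Things that resemble listed ones, but are neither listed nor needed, are in the scene too. What is shaped like the disc_fine but blue, green or orange is not meant.

How it is judged:
By the outcome, as a careful person would: the job done as asked, in the order asked, and still so for the second after the job is handed in, with the robot touching nothing.
It also fails if it takes over 72 s, if anything falls off the work surface, if the arm or the gripper's body presses on something with over 40 N, if the wrist force passes 120 N, or if a joint passes its speed limit or range.

ROBOT

A 7-joint arm with a two-finger parallel gripper is mounted at the origin on the work surface. World frame = base frame: x ahead of the robot, y to its left, z up, the work surface at z = 0. Lengths are in m, angles in rad, forces in N, time in s.
With the tool pointing down it reaches from about 0.425 to 0.925 m from the base axis. Payload 6.8 kg.
Tool frame: the origin (TCP) lies midway between the tips of the shut fingers; the grasp point (between the pads) lies 19 mm behind it; z points along the fingers, y is the line along which they close (so a half turn about z gives the same grasp; the last joint's range is limited). The gripper opens to 88 mm and grips with 3 to 60 N. Pads are 20 mm wide; open, the fingers measure 115 mm over their backs; the gripper's body (75 mm by 178 mm) begins 61 mm behind the grasp point.
Start: joints at [1.185, 0.477, 0.022, 1.555, -0.011, 1.109, -0.083], TCP at [0.185, -0.649, 0.223] pointing down, gripper open.
Joint ranges: [-2.96, 2.96], [-0.34, 2.1], [-1.41, 1.46], [0.24, 2.44], [-1.37, 4.51], [0.17, 1.92], [-2.96, 2.96]. Speed limits (rad/s): [2.39, 2.39, 3.14, 3.14, 3.14, 3.14, 3.14].

INTERFACE

Orientations are given as a unit quaternion [x, y, z, w].
In Python, from cell import robot gives the robot as it stands.
- The arm moves only by the tool move_arm, never from a script. Its argument "targets" is one flat list of numbers, 7 for each row, row after row: the shift along the tool's x, y, z in mm, then the turn, a rotation vector about the tool's x, y, z in degrees, then the gripper's target within -1 to 1 (shut at 1, half-way at 0, fully open at -1). A call has exactly 10 rows; each row shifts and turns the commanded pose from where the row before left it, along the tool's axes as they then stand; what a row does not reach is not made up. A row lasts 1/12 s, in which the tool goes at most 41.7 mm and 7.16 degrees, less where a joint would pass 70% of its speed; a pose out of reach is approached as far as the arm can. A call is refused whole if a number of a shift passes 41.7 or a number of a turn 7.16, either way. A call with a gripper value outside its range is refused whole. The fingers move at their own pace and stop on an object; the grip force is fixed at half the most. Time passes only in rows, so rows that do not move let the fingers close, or fill a call up. It gives the time, the measured TCP pose, the force, the opening and the grip force at its end, in the units of the state.
- robot.read_state(): the state, without advancing time (a new reading comes with each control period).
- robot.get_image(name): name is "side" or "top"; returns the picture (420x560x3 uint8, red, green, blue); there is no depth.
- robot.calibration(name): a dict with "mtx" (3x3 intrinsics, pixels), "k1" (the pictures are not rectified: a ray, as slopes to the right and down, at radius r is drawn at 1 + k1 r^2 times it, then the intrinsics apply), "R" (3x3) and "t" (3): a world point X has camera coordinates R X + t. Camera axes: x right, y down, z forward; pixel columns grow to the right and rows downward; lengths in m; the calibration is good to about 2 mm. A picture is of the moment at which its call begins. calibration takes no time and is no camera call.
- robot.hand_in(): hands the job in; it is judged then, once.
Trained networks look in the newest picture that a camera, given by its name, has taken for a name from the list of things; names that differ only in an ending like _2 or _b are one class to them, and where a whole thing is asked for, a point or a joint stands for the part that bears it (a point fixed in the world has none). Each returns a list of dicts, best first, with "p" (0 to 1); they miss things now and then, are a little off and sometimes report something else, mostly with a low value. They report only what shows in the picture. A call takes as long as a camera call. They do not tell look-alikes from the thing itself.
- robot.look_for(camera, target): "rect" ([left, top, right, bottom] in pixels, round what is visible of it).
- robot.regions_of(camera, target): "region" (420x560 bool, what is visible of it) and "rect" ([left, top, right, bottom] in pixels, round what is visible of it).
The state is a dict: "time": time; "joints": joint angles; "qvel": joint speeds; "effort": joint torques, N m; "ee_pos": TCP position; "tcp_rot": TCP orientation; "force": force on the tool from outside, world axes, zero at the start; "wrist_torque": the same for the moment, N m; "grip_width": opening from 0.0 (shut) to 1.0 (fully open); "grasp_force": force on a finger pad.
Only numpy, scipy, OpenCV 4.12 (cv2) and the standard library are available. Lean on these libraries where they do the work, as an engineer would, in place of code of your own. Each camera call takes 0.05 s, during which the arm holds its last target. There are 200 camera calls.

## Working session

There is one attempt and no reset: what is moved stays moved. The work goes in short steps, Python scripts to look and compute and a tool call to move; the robot and the scene stay as the last step left them, time stands still between calls to the robot, and variables do not carry over. Pictures are saved under pics/ and viewed, at most 10 in all, crops included, and the job is handed in when it is done.

Besides the shell and the picture viewer there is one more tool, called after "Emit:" as name(argument=value, ...), one argument or row to a line, values as JSON. move_arm: Moves the arm, as the interface text tells. Its arguments: {"type":"object","properties":{"targets":{"type":"array","items":{"type":"number"}}},"required":["targets"]}

```bash
ls; mkdir -p pics
python3 - <<'E'
from cell import robot
import cv2,numpy as np
for n in("side","top"):
    im=robot.get_image(n); cv2.imwrite(f"pics/{n}0.png",im[:,:,::-1])
    c=robot.calibration(n); print(n,c)
    for t in("block","disc_wide","disc_fine"):
        print(t,[(np.round(d["rect"]).tolist(),round(d["p"],2)) for d in robot.look_for(n,t)])
print(robot.read_state())
E
```

```text
pics
side {'mtx': array([[453.71422608,   0.        , 273.88441504],
       [  0.        , 453.71422608, 215.93589512],
       [  0.        ,   0.        ,   1.        ]]), 'k1': -0.07664610200403232, 'R': array([[-0.9966783 , -0.07877804,  0.02064928],
       [-0.07137607,  0.7228823 , -0.68727479],
       [ 0.03921516, -0.68646573, -0.72610397]]), 't': array([0.53993342, 0.04831319, 1.09405891])}
block [([231.0, 228.0, 306.0, 282.0], 0.74)]
disc_wide [([299.0, 147.0, 313.0, 154.0], 0.74)]
disc_fine [([329.0, 157.0, 344.0, 173.0], 0.58), ([306.0, 173.0, 324.0, 189.0], 0.49), ([294.0, 200.0, 311.0, 216.0], 0.49), ([339.0, 178.0, 360.0, 192.0], 0.46), ([280.0, 157.0, 296.0, 171.0], 0.42), ([272.0, 238.0, 302.0, 250.0], 0.31)]
top {'mtx': array([[517.71292725,   0.        , 276.23080889],
       [  0.        , 517.71292725, 212.44369007],
       [  0.        ,   0.        ,   1.        ]]), 'k1': -0.09749642051212135, 'R': array([[ 0.01807117, -0.99953154,  0.02470107],
       [-0.98673607, -0.02181512, -0.1608603 ],
       [ 0.1613238 , -0.0214665 , -0.98666804]]), 't': array([0.03461
[... 299 characters left out ...]
4, 'joints': array([ 1.18487792,  0.47713366,  0.02238214,  1.55557478, -0.01151984,
        1.10927983, -0.08310284]), 'qvel': array([ 0.00088589, -0.00172148,  0.00039794, -0.00115588, -0.00208388,
       -0.00046324,  0.00087764]), 'effort': array([-1.62857486e-03, -5.82058632e+01,  1.53090164e+00, -2.72536236e+01,
       -5.43950731e-02,  1.20677098e-02,  4.24461780e-05]), 'ee_pos': array([ 0.18511601, -0.64903575,  0.22249993]), 'tcp_rot': array([ 9.90368907e-01,  1.38453640e-01, -1.22347297e-05, -1.34172364e-04]), 'force': array([-0.95597656, -0.03083711,  0.42133875]), 'wrist_torque': array([-0.01318569,  0.05481334,  0.05795623]), 'grasp_force': 0.0, 'grip_width': 1.0022236558835473}
```

View pics/top0.png

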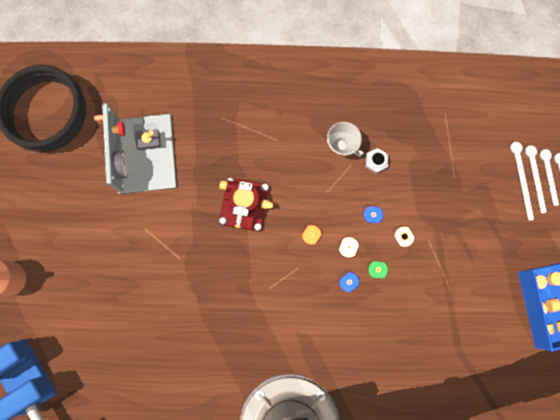

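View pics/side0.png

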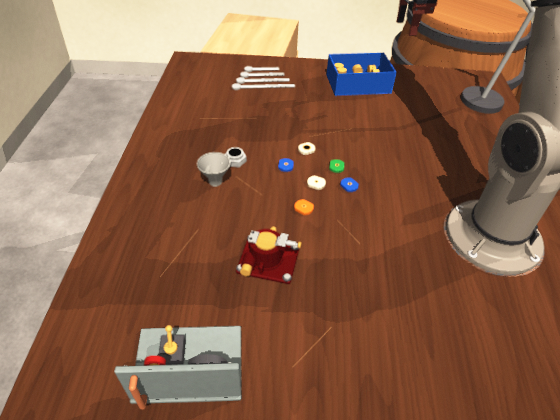

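Top view: the wide cream disc is at (404,237) and the fine cream disc at (348,247). Look-alikes are blue (373,214), blue (349,282), green (378,270) and orange (311,235). The block is at (244,204). I'll check the choice in one close crop.

Run:
```python
import cv2,numpy as np
t=cv2.imread("pics/top0.png"); s=cv2.imread("pics/side0.png")
def c(im,u,v,h): return cv2.resize(im[v-h:v+h,u-h:u+h],(266,266),interpolation=cv2.INTER_CUBIC)
a=np.hstack([c(t,404,237,16),c(t,348,247,16),c(t,245,205,33)])
b=np.hstack([c(s,307,149,14),c(s,316,183,14),c(s,269,255,36)])
cv2.imwrite("pics/crop1.png",np.vstack([a,b]))
```

```text
(no output)
```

View pics/crop1.png

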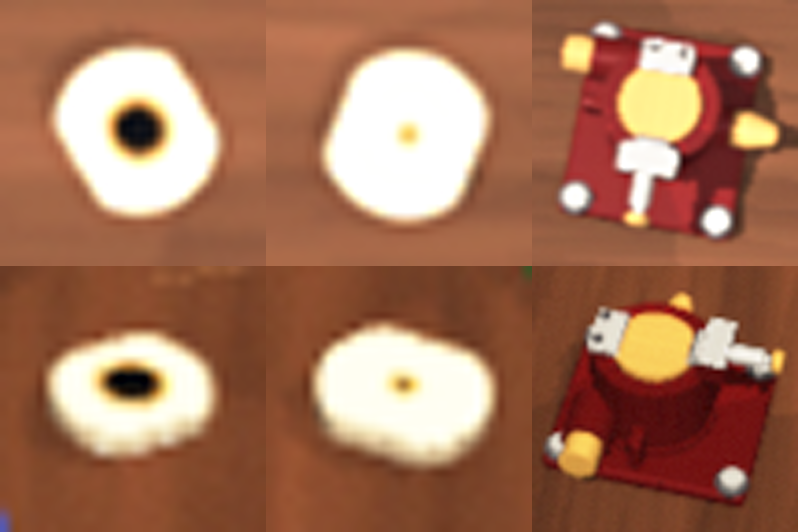

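Both choices hold: at top (404,237) a large dark bore in cream, at top (348,247) a small bore. On the block, the fixed lip is on the far side and the catch with its plunger faces the robot. Next I fit the poses.

```bash
cat > h.py <<'E'
import cv2,numpy as np
from scipy.optimize import least_squares,minimize
from scipy.spatial.transform import Rotation as Ro
from cell import robot
C={n:robot.calibration(n) for n in("side","top")}
def proj(n,X):
    c=C[n];p=np.atleast_2d(X)@c["R"].T+c["t"];s=p[:,:2]/p[:,2:]
    s=s*(1+c["k1"]*(s**2).sum(1,keepdims=True));return s*c["mtx"][0,0]+c["mtx"][:2,2]
def onz(n,uv,z):
    f=lambda q:proj(n,[q[0],q[1],z])[0]-uv
    return least_squares(f,[.6,0.]).x
def outline(k=120):
    a=np.linspace(0,2*np.pi,k,endpoint=False);x,y=24*np.cos(a),24*np.sin(a)
    return np.c_[x,np.clip(y,-20,20)]/1000
def hull_mask(n,X,S=8,win=None):
    u0,v0,w,h=win;p=(proj(n,X)-[u0,v0]+.5)*S-.5
    m=np.zeros((h*S,w*S),np.uint8);cv2.fillConvexPoly(m,cv2.convexHull(np.round(p).astype(np.int32)),1)
    return cv2.resize(m.astype(np.float32),(w,h),interpolation=cv2.INTER_AREA)
def fit_disc(guess,ims,z0=0.,cream=True):
    """guess x,y ; returns x,y,yaw, per-view residual"""
    o=outline();data=[]
    for n,im in ims.items():
        u,v=proj(n,[*guess,z0+.005])[0];win=(int(u)-16,int(v)-16,32,32)
        cr=im[win[1]:win[1]+32,win[0]:win[0]+32].astype(float)
        b=cr[:,:,2];bg=np.median(np.r_[b[0],b[-1],b[:,0],b[:,-1]])
        w=np.clip((b-bg)/(215-bg),0,1)
        k=(w>.5).astype(np.uint8);cn,_=cv2.findContours(k,0,1)
        cn=max(cn,key=cv2.contourArea);f=np.zeros_like(k);cv2.drawContours(f,[cn],-1,1,-1)
        w=np.where(cv2.erode(f,np.ones((3,3)))>0,1,w)*(cv2.dilate(f,np.ones((3,3)))>0);data.append((n,win,w))
    def cost(q):
        c,s=np.cos(q[2]),np.sin(q[2]);p=o@np.array([[c,s],[-s,c]])+q[:2]
        X=np.r_[np.c_[p,np.full(len(p),z0)],np.c_[p,np.full(len(p),z0+.009)]]
        return sum(((hull_mask(n,X,win=win)-w)**2).sum() for n,win,w in data)
    best=min((minimize(cost,[*guess,y],method="Nelder-Mead",options=dict(initial_simplex=np.array([[*guess,y],[guess[0]+.004,guess[1],y],[guess[0],guess[1]+.004,y],[*guess,y+.3]]))) for y in np.arange(0,3.1,.52)),key=lambda r:r.fun)
    return best.x,best.fun
def down(yaw):  # tool quaternion: z down, y axis (closing) along world yaw+90
    return Ro.from_euler("z",yaw)*Ro.from_euler("x",np.pi)
E
python3 - <<'E'
from h import *
ims={n:cv2.imread(f"pics/{n}0.png")[:,:,::-1] for n in("top","side")}
for uv in((404,237),(348,247)):
    g=onz("top",np.array(uv,float),.009)
    for sub in(["top","side"],["top"],["side"]):
        q,f=fit_disc(g,{k:ims[k] for k in sub});print(uv,sub,np.round(q[:2]*1000,1),round(np.degrees(q[2])%180,1),round(f,1))
# block bolts
b=np.array([(73,33),(213,60),(185,220),(43,196)])/4.03+[212,172]-.4
P=np.array([onz("top",x,.016) for x in b]);print(P.mean(0),np.round(P*1000,1))
for i,j in((0,3),(1,2)):print("yaw x",np.degrees(np.arctan2(*(P[j]-P[i])[::-1])))
for i,j in((0,1),(3,2)):print("yaw y",np.degrees(np.arctan2(*(P[j]-P[i])[::-1])))
# follower yellow
a=P.mean(0)
for n,im in ims.items():
    u,v=proj(n,[*a,.07])[0].astype(int);hsv=cv2.cvtColor(np.ascontiguousarray(im),cv2.COLOR_RGB2HSV)
    m=cv2.inRange(hsv,(15,80,140),(35,255,255));k,l,st,ce=cv2.connectedComponentsWithStats(m)
    i=l[v,u];mm=l==i;e=cv2.findContours(mm.astype(np.uint8),0,1)[0][0][:,0,:]
    W=np.array([onz(n,x.astype(float),.0695) for x in e]);print(n,st[i],ce[i])
    for psi in(np.radians(170),):
      ex=np.array([np.cos(psi),np.sin(psi)]);ey=np.array([-ex[1],ex[0]]);L=(W-a)@np.c_[ex,ey]*1000
      print("local x",L[:,0].min(),L[:,0].max(),"y",L[:,1].min(),L[:,1].max())
E
```

```text
(404, 237) ['top', 'side'] [ 469.9 -286. ] 29.6 15.7
(404, 237) ['top'] [ 469.6 -285.6] 29.6 8.3
(404, 237) ['side'] [ 470.3 -288. ] 30.7 3.1
(348, 247) ['top', 'side'] [ 440.4 -142.3] 161.4 24.5
(348, 247) ['top'] [ 440.  -141.1] 158.7 12.0
(348, 247) ['side'] [ 440.6 -144.3] 161.1 4.2
[0.54503887 0.12813166] [[604.7 165.1]
 [589.2  75.8]
 [486.5  91.1]
 [499.7 180.5]]
yaw x 171.6826669276655
yaw x 171.53191171336135
yaw y -99.84543278240541
yaw y -98.42586101482001
top [233 189  21  18 287] [243.1533101  197.59581882]
local x -23.789299654176666 16.48962381474306 y -24.188550592613097 24.658684998056906
side [255 232  22  18 303] [265.82838284 240.52475248]
local x -26.222082808988063 16.535863214988627 y -24.122160669938495 25.706243274751333
```

```bash
cat >> h.py <<'E'
def box(x0,x1,y0,y1,z0,z1): return np.array([[x,y,z] for x in(x0,x1) for y in(y0,y1) for z in(z0,z1)])/1000
A=np.linspace(0,2*np.pi,90)
FOL=np.r_[np.c_[24*np.cos(A),24*np.sin(A),0*A+69.5],np.c_[24*np.cos(A),24*np.sin(A),0*A+66]]/1000
LIP=box(-36,-19,-15,15,70,75)
CAT=np.r_[box(21,29,-10,10,70,71.8),box(25.4,29,-10,10,71.8,79.4)]
HOU=box(29,45,-14,14,66,83)
def B(X,q):
    c,s=np.cos(q[2]),np.sin(q[2]);Y=np.array(X,float).copy();Y[:,:2]=X[:,:2]@np.array([[c,s],[-s,c]])+q[:2];return Y
E
python3 - <<'E'
from h import *
ims={n:cv2.imread(f"pics/{n}0.png")[:,:,::-1] for n in("top","side")}
D={}
for n,im in ims.items():
    u,v=proj(n,[.548,.128,.07])[0].astype(int);win=(u-20,v-20,40,40)
    cr=np.ascontiguousarray(im[v-20:v+20,u-20:u+20]);f=cr.astype(float)
    hsv=cv2.cvtColor(cr,cv2.COLOR_RGB2HSV)
    m=cv2.inRange(hsv,(13,70,110),(37,255,255));_,l,st,_=cv2.connectedComponentsWithStats(m)
    D[n]=(win,(l==l[20,20]).astype(float))
def cost(q,ns):
    t=0
    for n in ns:
        win,w=D[n];m=hull_mask(n,B(FOL,q),win=win)
        for X in(LIP,CAT,HOU):m=m*(1-hull_mask(n,B(X,q),win=win))
        t+=((m-w)**2).sum()
    return t
for ns in(["top"],["side"],["top","side"]):
  for yaw in(None,):
    y=np.radians(171.5)
    r=minimize(lambda q:cost([q[0],q[1],y],ns),[.548,.128],method="Nelder-Mead",options=dict(initial_simplex=[[.542,.128],[.552,.126],[.548,.133]]))
    print(ns,np.round(r.x*1000,1),r.fun,[round(cost([*r.x,np.radians(a)],ns),1) for a in(165,168,171.5,175,178)])
q=[*r.x,y]
out=[]
for n,im in ims.items():
    win=D[n][0];cr=cv2.resize(im[win[1]-8:win[1]+48,win[0]-8:win[0]+48,::-1],(392,392),interpolation=cv2.INTER_CUBIC)
    cr=np.ascontiguousarray(cr)
    F=box(-62,62,-55,55,0,12)
    for X,col in((FOL,(255,0,0)),(LIP,(0,255,0)),(CAT,(255,0,255)),(HOU,(255,255,0)),(F,(0,255,255))):
        p=(proj(n,B(X,q))-[win[0]-8,win[1]-8]+.5)*7
        cv2.polylines(cr,[cv2.convexHull(p.astype(np.int32))],True,col,1)
    out.append(cr)
cv2.imwrite("pics/ov1.png",np.hstack(out))
E
```

```text
['top'] [549.9 127.3] 12.251187324523926 [np.float64(14.4), np.float64(13.5), np.float64(12.3), np.float64(14.8), np.float64(16.6)]
['side'] [551.  124.7] 13.104734718799591 [np.float64(16.2), np.float64(13.7), np.float64(13.1), np.float64(14.9), np.float64(15.7)]
['top', 'side'] [550.3 125.7] 37.922402143478394 [np.float64(40.9), np.float64(39.0), np.float64(37.9), np.float64(40.4), np.float64(43.8)]
```

View pics/ov1.png

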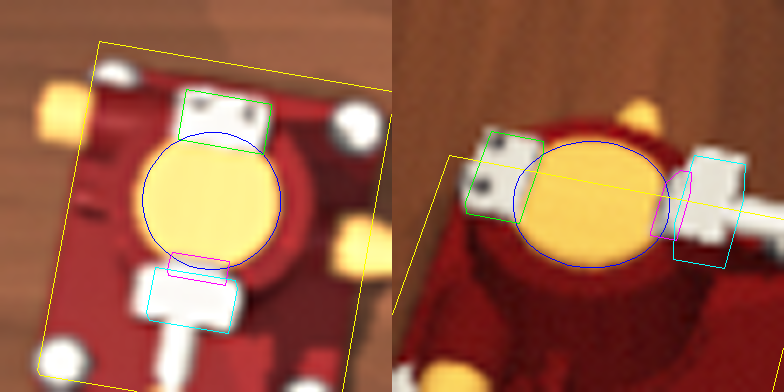

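The overlay fits: lip (green) on the far side, follower circle and catch (magenta) facing the robot, all within about 2 mm. Block axis is about (550, 126) mm with yaw 171.5°. My plan is to grip only the upper 5 mm of the flats, tilt 35°, tuck under the lip and lower to about 22°. Then I release and press with shut fingers.

```bash
cat >> h.py <<'E'
def pose(yaw,tilt=0): # tool x along world yaw(deg), z down, then turned tilt about tool y
    y=np.radians(yaw);x=np.array([np.cos(y),np.sin(y),0]);z=np.array([0,0,-1.]);R=np.c_[x,np.cross(z,x),z]
    return Ro.from_matrix(R)*Ro.from_euler("y",tilt,degrees=True)
def plan(pos,R,n,start=None):
    """rows from start (default: measured pose): straight line, constant turn; shift given in axes before the row's turn"""
    s=robot.read_state();p0,R0=start or (s["ee_pos"]*1000,Ro.from_quat(s["tcp_rot"]))
    rv=(R0.inv()*R).as_rotvec(degrees=True);d=(np.array(pos)-p0)/n
    print("from",np.round(p0,1),"dist",np.round(d*n,1),"turn/row",np.round(rv/n,2))
    last=None
    for i in range(n):
        sh=np.round((R0*Ro.from_rotvec(rv*i/n,degrees=True)).inv().apply(d),1)
        print(sh.tolist())
    return np.array(pos,float),R
BQ=np.array([.5503,.126,np.radians(171.5)])
E
python3 - <<'E'
from h import *
a=plan([467.3,-288,60],pose(29.6),16)
E
```

```text
from [ 185.1 -649.   222.5] dist [ 282.2  361.  -162.5] turn/row [-0.   -0.   -0.86]
[23.1, -16.9, 10.2]
[23.4, -16.5, 10.2]
[23.6, -16.2, 10.2]
[23.9, -15.8, 10.2]
[24.1, -15.4, 10.2]
[24.3, -15.1, 10.2]
[24.6, -14.7, 10.2]
[24.8, -14.4, 10.2]
[25.0, -14.0, 10.2]
[25.2, -13.6, 10.2]
[25.4, -13.2, 10.2]
[25.6, -12.9, 10.2]
[25.8, -12.5, 10.2]
[26.0, -12.1, 10.2]
[26.1, -11.7, 10.2]
[26.3, -11.3, 10.2]
```

Emit:
move_arm(
  targets=[23.1,-16.9,10.2,0,0,-0.86,-0.4,23.4,-16.5,10.2,0,0,-0.86,-0.4,23.6,-16.2,10.2,0,0,-0.86,-0.4,23.9,-15.8,10.2,0,0,-0.86,-0.4,24.1,-15.4,10.2,0,0,-0.86,-0.4,24.3,-15.1,10.2,0,0,-0.86,-0.4,24.6,-14.7,10.2,0,0,-0.86,-0.4,24.8,-14.4,10.2,0,0,-0.86,-0.4,25,-14,10.2,0,0,-0.86,-0.4,25.2,-13.6,10.2,0,0,-0.86,-0.4],
)

```text
time: 1.23
ee_pos: [0.3621, -0.4224, 0.1205]
tcp_rot: [0.977, 0.213, 0.0, 0.0]
force: [0.5, -1.2, -0.0]
grip_width: 0.698
grasp_force: 0.0
```

Emit:
move_arm(
  targets=[25.4,-13.2,10.2,0,0,-0.86,-0.4,25.6,-12.9,10.2,0,0,-0.86,-0.4,25.8,-12.5,10.2,0,0,-0.86,-0.4,26,-12.1,10.2,0,0,-0.86,-0.4,26.1,-11.7,10.2,0,0,-0.86,-0.4,26.3,-11.3,10.2,0,0,-0.86,-0.4,0,0,10,0,0,0,-0.4,0,0,5,0,0,0,-0.4,0,0,0,0,0,0,-0.4,0,0,0,0,0,0,-0.4],
)

```text
time: 2.07
ee_pos: [0.466, -0.2892, 0.0444]
tcp_rot: [0.967, 0.255, -0.0, 0.0]
force: [0.3, -0.1, 0.0]
grip_width: 0.703
grasp_force: 0.0
```

Run:
```python
from h import *
s=robot.read_state();print(s["force"],s["grip_width"])
im=[]
for n in("side","top"):
    a=robot.get_image(n)[:,:,::-1];u,v=proj(n,[.4673,-.288,.03])[0].astype(int)
    a=a[v-40:v+40,u-40:u+40].copy();a=cv2.resize(a,(400,400),interpolation=cv2.INTER_CUBIC)
    p=s["ee_pos"];R=Ro.from_quat(s["tcp_rot"]).as_matrix()
    for y in(-.03,.03):
        w=(proj(n,p+R[:,1]*y)[0]-[u-40,v-40]+.5)*5;cv2.circle(a,tuple(w.astype(int)),3,(0,0,255),1)
    im.append(a)
cv2.imwrite("pics/c2.png",np.hstack(im))
plan([467.3,-288,4],pose(29.6),4)
```

```text
[ 0.34036476 -0.05345166  0.01138271] 0.7027507940082461
from [ 466.4 -289.4   45. ] dist [  0.9   1.4 -41. ] turn/row [ 0.01  0.   -0.02]
[0.4, -0.2, 10.2]
[0.4, -0.2, 10.2]
[0.4, -0.2, 10.2]
[0.4, -0.2, 10.2]
```

View pics/c2.png

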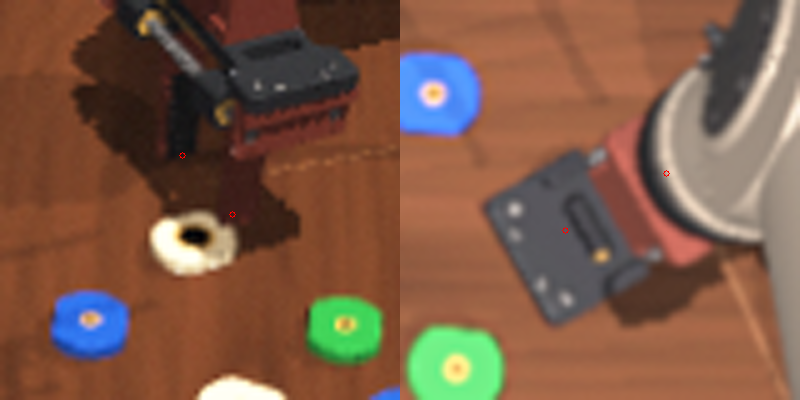

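The side view shows the open fingers (tips marked at crop pixels (182,155) and (232,214)) straddling the wide disc's flats. I descend and grip.

Emit:
move_arm(
  targets=[0.4,-0.2,10.2,0,0,0,-0.4,0.4,-0.2,10.2,0,0,0,-0.4,0.4,-0.2,10.2,0,0,0,-0.4,0.4,-0.2,10.2,0,0,0,-0.4,0,0,0,0,0,0,-0.4,0,0,0,0,0,0,1,0,0,0,0,0,0,1,0,0,0,0,0,0,1,0,0,0,0,0,0,1,0,0,0,0,0,0,1],
)

```text
time: 3.0
ee_pos: [0.4683, -0.2865, 0.0041]
tcp_rot: [0.967, 0.256, 0.0, 0.0]
force: [-0.6, 1.2, 0.5]
grip_width: 0.452
grasp_force: 30.0
```

Gripped: 39.8 mm between the pads, which matches the flats. I lift, then plan the transit to a tilted hover over the block.

```bash
cat >> h.py <<'E'
def tcp_for(L,tilt,off,d,q=None):
    """TCP (mm) and rotation that put the disc's low upper corner at block-frame x,y,z (mm); off: disc centre along tool x, d: tip depth below upper face"""
    q=BQ if q is None else q
    R=pose(np.degrees(q[2])-180,-tilt)
    w=B(np.array([L])/1000,q)[0]*1000
    return w-R.apply([24+off,0,-d]),R
E
python3 - <<'E'
from h import *
s=robot.read_state();p=s["ee_pos"]*1000+[0,0,110];R=Ro.from_quat(s["tcp_rot"])
t=np.radians(35)
P,RR=tcp_for([-24+50*np.cos(t),0,65+50*np.sin(t)],35,1.4,5);print(P)
plan(P,RR,14,start=(p,R))
E
```

```text
[510.11436053 132.00578406 104.15190308]
from [ 468.3 -286.5  114.1] dist [ 41.8 418.5  -9.9] turn/row [ 0.83 -2.41  2.64]
[17.4, -24.5, 0.7]
[16.3, -25.3, 0.4]
[15.1, -26.0, 0.1]
[13.9, -26.7, -0.2]
[12.6, -27.3, -0.3]
[11.3, -27.8, -0.4]
[10.0, -28.3, -0.5]
[8.7, -28.8, -0.4]
[7.3, -29.1, -0.4]
[6.0, -29.5, -0.2]
[4.6, -29.7, -0.0]
[3.3, -29.9, 0.3]
[1.9, -30.0, 0.6]
[0.5, -30.0, 1.0]
```

Emit:
move_arm(
  targets=[0,0,-25,0,0,0,1,0,0,-35,0,0,0,1,0,0,-35,0,0,0,1,0,0,-15,0,0,0,1,17.4,-24.5,0.7,0.83,-2.41,2.64,1,16.3,-25.3,0.4,0.83,-2.41,2.64,1,15.1,-26,0.1,0.83,-2.41,2.64,1,13.9,-26.7,-0.2,0.83,-2.41,2.64,1,12.6,-27.3,-0.3,0.83,-2.41,2.64,1,11.3,-27.8,-0.4,0.83,-2.41,2.64,1],
)

```text
time: 3.83
ee_pos: [0.4859, -0.1053, 0.1098]
tcp_rot: [0.984, 0.118, -0.133, -0.009]
force: [0.6, -0.8, -1.1]
grip_width: 0.45
grasp_force: 30.0
```

Emit:
move_arm(
  targets=[10,-28.3,-0.5,0.83,-2.41,2.64,1,8.7,-28.8,-0.4,0.83,-2.41,2.64,1,7.3,-29.1,-0.4,0.83,-2.41,2.64,1,6,-29.5,-0.2,0.83,-2.41,2.64,1,4.6,-29.7,0,0.83,-2.41,2.64,1,3.3,-29.9,0.3,0.83,-2.41,2.64,1,1.9,-30,0.6,0.83,-2.41,2.64,1,0.5,-30,1,0.83,-2.41,2.64,1,0,0,0,0,0,0,1,0,0,0,0,0,0,1],
)

```text
time: 4.67
ee_pos: [0.5094, 0.1339, 0.1029]
tcp_rot: [0.951, -0.069, -0.301, -0.022]
force: [-0.6, -0.8, 0.1]
grip_width: 0.451
grasp_force: 30.0
```

```bash
cat >> h.py <<'E'
def crops(name,X,h=40,marks=()):
    im=[]
    for n in("side","top"):
        a=robot.get_image(n)[:,:,::-1];u,v=proj(n,X)[0].astype(int)
        a=cv2.resize(a[v-h:v+h,u-h:u+h],(400,400),interpolation=cv2.INTER_CUBIC);im.append(np.ascontiguousarray(a))
        for m in marks: cv2.circle(im[-1],tuple(((proj(n,m)[0]-[u-h,v-h]+.5)*200/h).astype(int)),3,(0,0,255),1)
    cv2.imwrite(name,np.hstack(im))
E
python3 - <<'E'
from h import *
s=robot.read_state();R=Ro.from_quat(s["tcp_rot"]);p=s["ee_pos"]
print(p,s["force"],s["grip_width"],(pose(-8.5,-35).inv()*R).as_rotvec(degrees=True))
print("hole pred",p+R.apply([.0014,0,-.005]))
crops("pics/c3.png",[.54,.128,.08],marks=[p+R.apply([.0014,0,-.005]),p+R.apply([.0254,0,-.005])])
plan(tcp_for([-24+50*np.cos(.611),0,65+50*np.sin(.611)],35,1.4,5)[0],pose(-8.5,-35),2)
E
```

```text
[0.50942415 0.13391274 0.10294375] [-0.56315572 -0.80974203  0.12999042] 0.4513312221451607 [-0.11587479 -0.07499837 -0.16723571]
hole pred [0.51340108 0.13333275 0.10623125]
from [509.6 131.1 103.5] dist [0.5 0.9 0.6] turn/row [ 0.04  0.   -0.03]
[-0.0, -0.5, -0.4]
[-0.0, -0.5, -0.4]
```

View pics/c3.png

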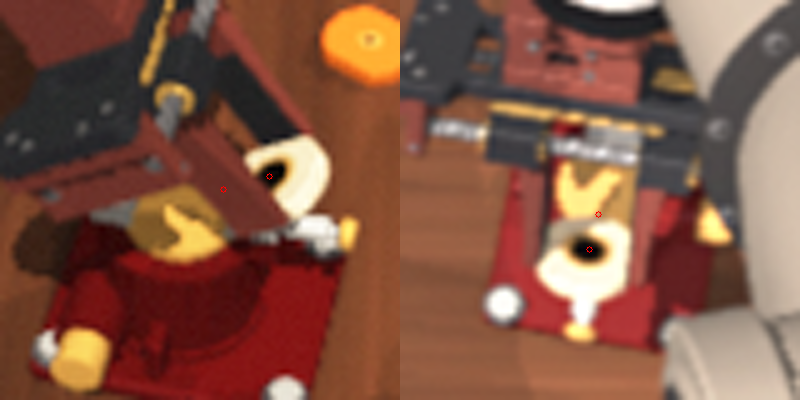

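Top crop: the disc's hole sits at (588,250), close to the predicted mark, and the lip and follower are visible above it. Now I measure the hole against a settled pose.

```bash
cat >> h.py <<'E'
def hole(n,pred,r=6,thr=70):
    im=robot.get_image(n).astype(float);u,v=np.round(proj(n,pred)[0]).astype(int)
    c=np.clip(1.4*thr-im[v-r:v+r+1,u-r:u+r+1].max(2),0,None);yy,xx=np.mgrid[v-r:v+r+1,u-r:u+r+1]
    return np.array([(c*xx).sum(),(c*yy).sum()])/c.sum()
E
python3 - <<'E'
from h import *
for k in range(2):
  for n in("top","side"):
    s=robot.read_state();R=Ro.from_quat(s["tcp_rot"]);p=s["ee_pos"];X=p+R.apply([.0014,0,-.005])
    h=hole(n,X);w=onz(n,h,X[2]);print(n,np.round(p*1000,1),"pred",np.round(X*1000,1),"seen",np.round(w*1000,1),"tool err",np.round(R.inv().apply(np.r_[w,X[2]]-X)*1000,1))
E
```

```text
top [509.6 131.1 103.5] pred [513.6 130.6 106.8] seen [513.1 133.5] tool err [-0.8 -2.8  0.5]
side [509.7 130.7 103.7] pred [513.6 130.1 107. ] seen [513.1 128.5] tool err [-0.3  1.7  0.2]
top [509.7 130.7 103.9] pred [513.7 130.1 107.1] seen [513.4 133.3] tool err [-0.6 -3.1  0.4]
side [509.7 130.8 103.9] pred [513.7 130.2 107.2] seen [512.9 128.5] tool err [-0.4  1.8  0.3]
```

The two cameras straddle the truth: top reads about 3 mm high in y, side about 1.7 mm low. So the block axis is near y 125, x 550.8. I move close to the entry and compare there.

```bash
sed -i 's/^BQ=.*/BQ=np.array([.5508,.1250,np.radians(171.5)])/' h.py
cat >> h.py <<'E'
def ins(back,tilt=35,zc=64.5,off=.9,d=5,xl=-24,y=0): # disc drawn back along its plane from the tucked place
    t=np.radians(tilt);return tcp_for([xl+back*np.cos(t),y,zc+back*np.sin(t)],tilt,off,d)
E
python3 - <<'E'
from h import *
plan(*ins(26),4)
E
```

```text
from [509.7 131.  104. ] dist [ 20.7  -3.  -14.4] turn/row [ 0.01 -0.   -0.03]
[6.3, -0.0, -0.1]
[6.3, -0.0, -0.1]
[6.3, -0.0, -0.1]
[6.3, -0.0, -0.1]
```

Emit:
move_arm(
  targets=[6.3,0,-0.1,0,0,0,1,6.3,0,-0.1,0,0,0,1,6.3,0,-0.1,0,0,0,1,6.3,0,-0.1,0,0,0,1,0,0,0,0,0,0,1,0,0,0,0,0,0,1,0,0,0,0,0,0,1,0,0,0,0,0,0,1,0,0,0,0,0,0,1,0,0,0,0,0,0,1],
)

```text
time: 5.8
ee_pos: [0.5302, 0.1293, 0.0896]
tcp_rot: [0.951, -0.071, -0.3, -0.022]
force: [-0.7, -0.0, -0.3]
grip_width: 0.446
grasp_force: 30.0
```

Run:
```python
from h import *
s=robot.read_state();R=Ro.from_quat(s["tcp_rot"]);p=s["ee_pos"];print(p,s["force"])
im=robot.get_image("top")[:,:,::-1];u,v=proj("top",[.54,.126,.075])[0].astype(int)
im2=robot.get_image("side")[:,:,::-1];u2,v2=proj("side",[.54,.126,.075])[0].astype(int)
h=25
a=cv2.resize(im[v-h:v+h,u-h:u+h],(400,400),interpolation=cv2.INTER_CUBIC);b=cv2.resize(im2[v2-h:v2+h,u2-h:u2+h],(400,400),interpolation=cv2.INTER_CUBIC)
X=p+R.apply([.0009,0,-.005]);hh=hole("top",X);w=onz("top",hh,X[2])
print("hole top err tool",R.inv().apply(np.r_[w,X[2]]-X)*1000)
# overlay, y shift applied so that the hole fits
for dy,col in((0.0030,(0,255,0)),):
    q=BQ+[-.0005,dy,0]
    pl=(proj("top",B(LIP,q))-[u-h,v-h]+.5)*8;cv2.polylines(a,[cv2.convexHull(pl.astype(np.int32))],True,col,1)
    pl=(proj("top",B(CAT,q))-[u-h,v-h]+.5)*8;cv2.polylines(a,[cv2.convexHull(pl.astype(np.int32))],True,col,1)
cv2.circle(a,tuple(((hh-[u-h,v-h]+.5)*8).astype(int)),3,(255,0,255),1)
o=outline()
pl=(proj("top",p+np.array([0,.003,0])+R.apply(np.c_[o+[.0009,0],np.full(len(o),-.005)]))-[u-h,v-h]+.5)*8;cv2.polylines(a,[pl.astype(np.int32)],True,(255,0,0),1)
cv2.imwrite("pics/c4.png",np.hstack([a,b]))
plan(*ins(0),8)
```

```text
[0.53016275 0.12929042 0.08959724] [-0.67356484 -0.04103533 -0.28487429]
hole top err tool [-0.38559471 -3.0399105   0.26755281]
from [530.2 129.2  89.5] dist [ 21.3  -4.3 -14.8] turn/row [ 0.01  0.   -0.  ]
[3.3, 0.1, -0.0]
[3.3, 0.1, -0.0]
[3.3, 0.1, -0.0]
[3.3, 0.1, -0.0]
[3.3, 0.1, -0.0]
[3.3, 0.1, -0.0]
[3.3, 0.1, -0.0]
[3.3, 0.1, -0.0]
```

View pics/c4.png

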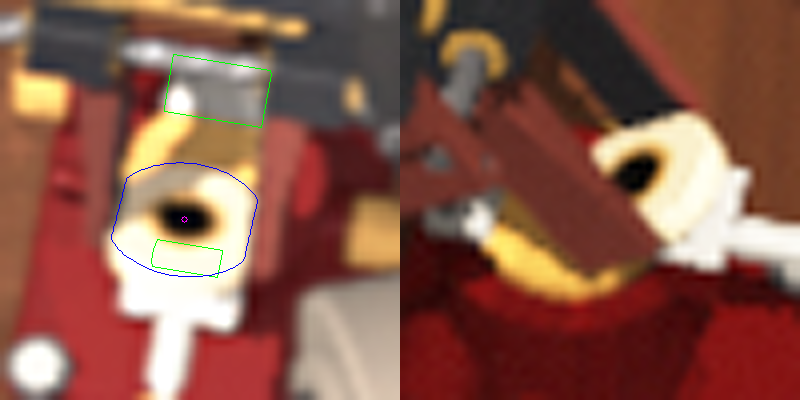

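The crop shows the disc's low edge just above the follower, still clear of the lip, and the hole about 1 mm towards +y of the block axis. I'll take that out, then slide in and watch the force.

Emit:
move_arm(
  targets=[0,0.5,0,0,0,0,1,0,0.5,0,0,0,0,1,3.3,0.1,0,0,0,0,1,3.3,0,0,0,0,0,1,3.3,0,0,0,0,0,1,3.3,0,0,0,0,0,1,3.3,0,0,0,0,0,1,0,0,0,0,0,0,1,0,0,0,0,0,0,1,0,0,0,0,0,0,1],
)

```text
time: 6.78
ee_pos: [0.5439, 0.1261, 0.0801]
tcp_rot: [0.951, -0.071, -0.3, -0.022]
force: [1.0, 0.9, 3.4]
grip_width: 0.451
grasp_force: 30.0
```

```bash
cat >> h.py <<'E'
def st(off=.9,d=5):
    s=robot.read_state();R=Ro.from_quat(s["tcp_rot"]);p=s["ee_pos"]*1000
    q=BQ;c,sn=np.cos(q[2]),np.sin(q[2]);M=np.array([[c,sn,0],[-sn,c,0],[0,0,1]])
    L=M@(p+R.apply([24+off,0,-d])-np.r_[q[:2]*1000,0])
    print("L blk",np.round(L,1),"F blk",np.round(M@s["force"],1),"Tq blk",np.round(M@s["wrist_torque"],2),"tilt",round(-(pose(-8.5).inv()*R).as_euler("yxz",degrees=True)[0],1),"tcp",np.round(p,1),"grip",round(float(s["grip_width"]*88),1),"t",s["time"])
E
python3 -c "
from h import *
st();plan(*ins(0),4)"
```

```text
L blk [-16.2  -0.1  69.9] F blk [-0.8 -1.   3.4] Tq blk [-0.09  0.25 -0.07] tilt 35.0 tcp [543.9 126.1  80.1] grip 39.7 t 6.7833
from [543.9 126.1  80.1] dist [ 7.7 -1.2 -5.4] turn/row [ 0.01 -0.   -0.  ]
[2.4, 0.0, -0.0]
[2.4, 0.0, -0.0]
[2.4, 0.0, -0.0]
[2.4, 0.0, -0.0]
```

Emit:
move_arm(
  targets=[2,0,0.2,0,0,0,1,2,0,0.2,0,0,0,1,2,0,0,0,0,0,1,1.5,0,0,0,0,0,1,1,0,0,0,0,0,1,0.6,0,0,0,0,0,1,0,0,0,0,0,0,1,0,0,0,0,0,0,1,0,0,0,0,0,0,1,0,0,0,0,0,0,1],
)

```text
time: 7.62
ee_pos: [0.5506, 0.125, 0.0745]
tcp_rot: [0.951, -0.071, -0.3, -0.022]
force: [-0.9, 0.2, 4.4]
grip_width: 0.452
grasp_force: 30.0
```

```bash
python3 -c "
from h import *
st();crops('pics/c5.png',[.55,.126,.075],h=27)"
```

```text
L blk [-23.   -0.   64.2] F blk [ 0.9 -0.1  4.4] Tq blk [-0.04 -0.35 -0.  ] tilt 35.0 tcp [550.6 125.   74.5] grip 39.8 t 7.6167
```

View pics/c5.png

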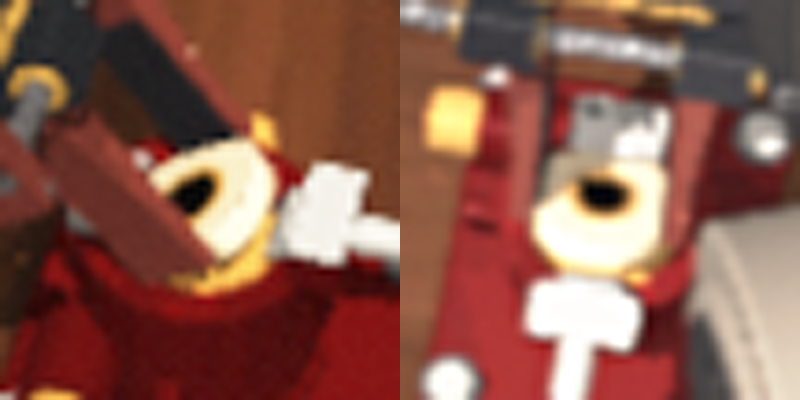

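Top crop: the disc's far edge is under the lip at (625,140), and the follower still shows before the catch at (640,275). There are no side forces. Next I level it from 35° to 22° about the tucked edge.

```bash
python3 -c "
from h import *
a=plan(*ins(0,tilt=28,zc=65.3,xl=-24),4)
plan(*ins(0,tilt=21,zc=66.6,xl=-24),4,start=a)"
```

```text
from [550.6 125.   74.5] dist [-0.1  0.  -1.9] turn/row [ 0.01  1.76 -0.  ]
[0.3, -0.0, 0.4]
[0.2, -0.0, 0.4]
[0.2, -0.0, 0.4]
[0.2, -0.0, 0.4]
from [550.5 125.   72.6] dist [-0.7  0.1 -1.7] turn/row [0.   1.75 0.  ]
[0.0, 0.0, 0.5]
[0.0, 0.0, 0.5]
[0.0, 0.0, 0.5]
[0.0, 0.0, 0.5]
```

Emit:
move_arm(
  targets=[0.3,0,0.4,0,1.76,0,1,0.2,0,0.4,0,1.76,0,1,0.2,0,0.4,0,1.76,0,1,0.2,0,0.4,0,1.76,0,1,0,0,0.5,0,1.75,0,1,0,0,0.5,0,1.75,0,1,0,0,0.5,0,1.75,0,1,0,0,0.5,0,1.75,0,1,0,0,0,0,0,0,1,0,0,0,0,0,0,1],
)

```text
time: 8.55
ee_pos: [0.5498, 0.1255, 0.0712]
tcp_rot: [0.981, -0.073, -0.182, -0.013]
force: [-2.4, 0.4, 4.6]
grip_width: 0.455
grasp_force: 30.0
```

```bash
python3 -c "
from h import *
st()"
```

```text
L blk [-24.   -0.4  67. ] F blk [ 2.4 -0.   4.6] Tq blk [-0.23 -0.41 -0.05] tilt 21.0 tcp [549.8 125.5  71.2] grip 40.0 t 8.55
```

Emit:
move_arm(
  targets=[0,0,0,0,0,0,0,0,0,0,0,0,0,-0.2,0,0,0,0,0,0,-0.2,0,0,0,0,0,0,-0.2,0,0,-3,0,0,0,-0.2,0,0,-8,0,0,0,-0.2,0,0,-12,0,0,0,-0.2,0,0,-12,0,0,0,-0.2,0,0,0,0,0,0,0.5,0,0,0,0,0,0,1],
)

```text
time: 9.38
ee_pos: [0.5633, 0.1234, 0.1047]
tcp_rot: [0.981, -0.073, -0.18, -0.013]
force: [0.3, -0.1, -0.1]
grip_width: 0.487
grasp_force: 0.0
```

```bash
python3 -c "
from h import *
st();crops('pics/c6.png',[.55,.126,.075],h=27)"
```

```text
L blk [-37.6  -0.3 100.5] F blk [-0.3  0.  -0.1] Tq blk [ 0.02  0.3  -0.03] tilt 20.8 tcp [563.3 123.4 104.7] grip 42.9 t 9.3833
```

View pics/c6.png

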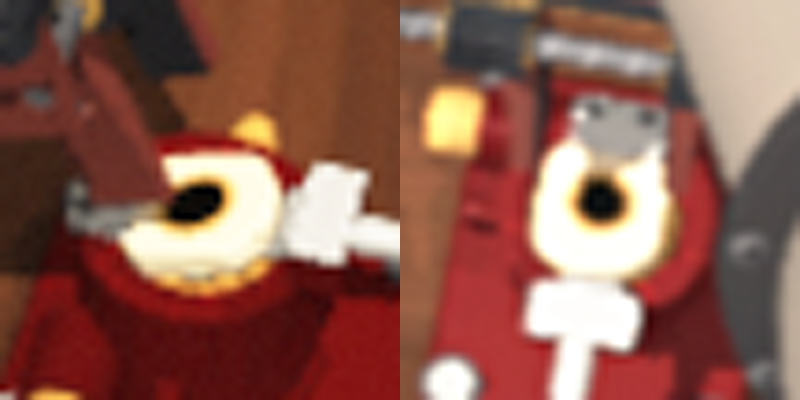

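The wide disc sits under the lip at (615,140) and leans on the catch at (585,275). Now I press with the fingers shut and the tool vertical, on its catch side.

```bash
cat >> h.py <<'E'
def blk(x,y,z): return B(np.array([[x,y,z]])/1000,BQ)[0]*1000
E
python3 -c "
from h import *
plan(blk(8,0,88),pose(-8.5),6)"
```

```text
from [561.9 123.4 103.4] dist [-19.    2.8 -15.4] turn/row [0.01 3.5  0.  ]
[-2.1, -0.0, 3.5]
[-2.3, -0.0, 3.4]
[-2.5, -0.0, 3.3]
[-2.7, -0.0, 3.1]
[-2.9, 0.0, 2.9]
[-3.0, 0.0, 2.8]
```

Emit:
move_arm(
  targets=[-2.1,0,2,0,3.5,0,1,-2.3,0,2,0,3.5,0,1,-2.5,0,2,0,3.5,0,1,-2.7,0,2,0,3.5,0,1,-2.9,0,2,0,3.5,0,1,-3,0,2,0,3.5,0,1,0,0,0,0,0,0,1,0,0,0,0,0,0,1,0,0,0,0,0,0,1,0,0,0,0,0,0,1],
)

```text
time: 10.32
ee_pos: [0.5456, 0.1257, 0.0948]
tcp_rot: [0.997, -0.074, -0.0, 0.0]
force: [-0.3, -0.3, 0.2]
grip_width: 0.002
grasp_force: 0.0
```

```bash
python3 -c "
from h import *
st();plan(blk(8,0,81),pose(-8.5),5)"
```

```text
L blk [-19.7   0.1  99.8] F blk [0.3 0.4 0.2] Tq blk [-0.08 -0.    0.01] tilt 0.0 tcp [545.6 125.7  94.8] grip 0.2 t 10.3167
from [545.6 125.7  94.8] dist [ -2.7   0.5 -13.8] turn/row [ 0.01  0.01 -0.01]
[-0.5, -0.0, 2.8]
[-0.5, -0.0, 2.8]
[-0.5, -0.0, 2.8]
[-0.5, -0.0, 2.8]
[-0.5, -0.0, 2.8]
```

Emit:
move_arm(
  targets=[-0.6,0,2.8,0,0,0,1,-0.6,0,2.8,0,0,0,1,-0.6,0,2.8,0,0,0,1,-0.6,0,2.8,0,0,0,1,-0.6,0,2.8,0,0,0,1,0,0,1,0,0,0,1,0,0,1,0,0,0,1,0,0,1,0,0,0,1,0,0,0,0,0,0,1,0,0,0,0,0,0,1],
)

```text
time: 11.15
ee_pos: [0.5415, 0.1264, 0.0777]
tcp_rot: [0.997, -0.074, -0.0, 0.0]
force: [-0.3, -0.0, 0.3]
grip_width: 0.006
grasp_force: 0.1
```

```bash
python3 -c "
from h import *
st()"
```

```text
L blk [-15.5   0.   82.7] F blk [0.3 0.1 0.3] Tq blk [-0.06 -0.05  0.04] tilt 0.0 tcp [541.5 126.4  77.7] grip 0.6 t 11.15
```

Emit:
move_arm(
  targets=[0.5,0,1,0,0,0,1,0.5,0,1,0,0,0,1,0,0,1,0,0,0,1,0,0,0.5,0,0,0,1,0,0,0.5,0,0,0,1,0,0,0.5,0,0,0,1,0,0,0.3,0,0,0,1,0,0,0,0,0,0,1,0,0,0,0,0,0,1,0,0,0,0,0,0,1],
)

```text
time: 11.98
ee_pos: [0.5427, 0.1262, 0.073]
tcp_rot: [0.997, -0.074, 0.0, 0.0]
force: [-0.8, -0.2, 0.9]
grip_width: 0.002
grasp_force: 0.3
```

```bash
python3 -c "
from h import *
st()"
```

```text
L blk [-16.7   0.   78. ] F blk [0.7 0.3 0.9] Tq blk [-0.04 -0.12  0.  ] tilt -0.0 tcp [542.7 126.2  73. ] grip 0.2 t 11.9833
```

Emit:
move_arm(
  targets=[0,0,0.4,0,0,0,1,0,0,0.4,0,0,0,1,0,0,0.4,0,0,0,1,0,0,0.4,0,0,0,1,0,0,0.4,0,0,0,1,0,0,0,0,0,0,1,0,0,0,0,0,0,1,0,0,0,0,0,0,1,0,0,0,0,0,0,1,0,0,0,0,0,0,1],
)

```text
time: 12.82
ee_pos: [0.5426, 0.1262, 0.071]
tcp_rot: [0.997, -0.074, -0.0, 0.0]
force: [-0.7, -0.1, 0.7]
grip_width: 0.003
grasp_force: 0.5
```

```bash
python3 -c "
from h import *
st()"
```

```text
L blk [-16.7   0.   76. ] F blk [0.7 0.2 0.7] Tq blk [ 0.1  -0.19 -0.01] tilt -0.0 tcp [542.6 126.2  71. ] grip 0.3 t 12.8167
```

Emit:
move_arm(
  targets=[0,0,0.3,0,0,0,1,0,0,0.3,0,0,0,1,0,0,0.3,0,0,0,1,0,0,0.3,0,0,0,1,0,0,0.3,0,0,0,1,0,0,0,0,0,0,1,0,0,0,0,0,0,1,0,0,0,0,0,0,1,0,0,0,0,0,0,1,0,0,0,0,0,0,1],
)

```text
time: 13.65
ee_pos: [0.5427, 0.1262, 0.0696]
tcp_rot: [0.997, -0.074, 0.0, 0.0]
force: [-1.5, -0.7, 5.2]
grip_width: 0.005
grasp_force: 2.4
```

```bash
python3 -c "
from h import *
st()"
```

```text
L blk [-16.7  -0.   74.6] F blk [1.4 1.  5.2] Tq blk [ 0.13 -0.22 -0.  ] tilt -0.0 tcp [542.7 126.2  69.6] grip 0.4 t 13.65
```

Emit:
move_arm(
  targets=[0,0,0.3,0,0,0,1,0,0,0.3,0,0,0,1,0,0,0.3,0,0,0,1,0,0,0.3,0,0,0,1,0,0,0,0,0,0,1,0,0,0,0,0,0,1,0,0,0,0,0,0,1,0,0,0,0,0,0,1,0,0,0,0,0,0,1,0,0,0,0,0,0,1],
)

```text
time: 14.48
ee_pos: [0.5427, 0.1262, 0.0684]
tcp_rot: [0.997, -0.074, 0.0, 0.0]
force: [-2.1, -0.1, 4.3]
grip_width: 0.007
grasp_force: 2.2
```

```bash
python3 -c "
from h import *
st()"
```

```text
L blk [-16.7  -0.   73.4] F blk [2.  0.4 4.3] Tq blk [ 0.12 -0.16  0.01] tilt -0.0 tcp [542.7 126.2  68.4] grip 0.7 t 14.4833
```

4.3 N at 68.4 mm is the follower's spring alone, pushed about 10 mm. So the disc is level and below the catch. I retreat towards the fine disc and verify with the arm clear.

```bash
python3 -c "
from h import *
s=robot.read_state();p=s['ee_pos']*1000+[0,0,50];R=Ro.from_quat(s['tcp_rot'])
plan([438.6,-142.6,50],pose(-19.5),12,start=(p,R))"
```

```text
from [542.7 126.2 118.4] dist [-104.1 -268.8  -68.4] turn/row [ 0.   -0.    0.92]
[-5.3, 23.4, 5.7]
[-4.9, 23.5, 5.7]
[-4.5, 23.6, 5.7]
[-4.1, 23.7, 5.7]
[-3.8, 23.7, 5.7]
[-3.4, 23.8, 5.7]
[-3.0, 23.8, 5.7]
[-2.6, 23.9, 5.7]
[-2.2, 23.9, 5.7]
[-1.9, 24.0, 5.7]
[-1.5, 24.0, 5.7]
[-1.1, 24.0, 5.7]
```

Emit:
move_arm(
  targets=[0,0,-5,0,0,0,1,0,0,-20,0,0,0,1,0,0,-25,0,0,0,1,-5.3,23.4,5.7,0,0,0.92,-0.4,-4.9,23.5,5.7,0,0,0.92,-0.4,-4.5,23.6,5.7,0,0,0.92,-0.4,-4.1,23.7,5.7,0,0,0.92,-0.4,-3.8,23.7,5.7,0,0,0.92,-0.4,-3.4,23.8,5.7,0,0,0.92,-0.4,-3,23.8,5.7,0,0,0.92,-0.4],
)

```text
time: 15.32
ee_pos: [0.4811, -0.0314, 0.0783]
tcp_rot: [0.991, -0.13, -0.0, 0.0]
force: [0.8, -0.7, 0.1]
grip_width: 0.496
grasp_force: 0.0
```

Emit:
move_arm(
  targets=[-2.6,23.9,5.7,0,0,0.92,-0.4,-2.2,23.9,5.7,0,0,0.92,-0.4,-1.9,24,5.7,0,0,0.92,-0.4,-1.5,24,5.7,0,0,0.92,-0.4,-1.1,24,5.7,0,0,0.92,-0.4,0,0,0,0,0,0,-0.4,0,0,0,0,0,0,-0.4,0,0,0,0,0,0,-0.4,0,0,0,0,0,0,-0.4,0,0,0,0,0,0,-0.4],
)

```text
time: 16.15
ee_pos: [0.4391, -0.1415, 0.0504]
tcp_rot: [0.986, -0.169, 0.0, 0.0]
force: [0.7, 0.7, 0.0]
grip_width: 0.699
grasp_force: 0.0
```

```bash
python3 -c "
from h import *
st()
o=outline()
# residual of disc-white mask for level disc at height 70 vs others, both views
for n in('top','side'):
    im=robot.get_image(n);cv2.imwrite('pics/s1_'+n+'.png',im[:,:,::-1])
    oy={'top':.003,'side':-.0017}[n]
    h=hole(n,[BQ[0],BQ[1]+oy,.07],r=7);print(n,'hole',h,[ (z,np.round(onz(n,h,z)*1000-[0,oy*1000],1)) for z in(.061,.07,.076)])
crops('pics/c7.png',[.55,.126,.07],h=20)
plan([438.6,-142.6,4],pose(-19.5),4)"
```

```text
L blk [ 46.7 284.8  55.4] F blk [-0.6 -0.8  0. ] Tq blk [ 0.01 -0.03 -0.  ] tilt -0.0 tcp [ 439.1 -141.5   50.4] grip 61.5 t 16.15
top hole [242.73758865 196.69769504] [(0.061, array([552.7, 125.5])), (0.07, array([551. , 125.1])), (0.076, array([549.8, 124.8]))]
side hole [265.46713104 239.93643883] [(0.061, array([552.1, 119.9])), (0.07, array([551.5, 127.5])), (0.076, array([551. , 132.6]))]
from [ 438.5 -142.3   50.2] dist [  0.1  -0.3 -46.2] turn/row [ 0.01 -0.    0.  ]
[0.0, 0.1, 11.6]
[0.0, 0.1, 11.6]
[0.0, 0.1, 11.6]
[0.0, 0.1, 11.6]
```

View pics/c7.png

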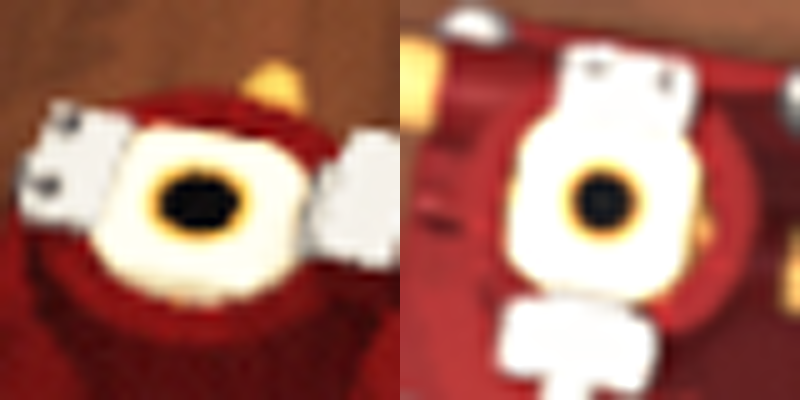

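Final allowed view: the wide disc lies level under the lip (left and top) with the catch over its near edge. Its hole is centred at about (551,125), which confirms the block position. Now I grip the fine disc.

Emit:
move_arm(
  targets=[0,0.1,11.6,0,0,0,-0.4,0,0.1,11.6,0,0,0,-0.4,0,0.1,11.6,0,0,0,-0.4,0,0,11.4,0,0,0,-0.4,0,0,0,0,0,0,-0.4,0,0,0,0,0,0,1,0,0,0,0,0,0,1,0,0,0,0,0,0,1,0,0,0,0,0,0,1,0,0,0,0,0,0,1],
)

```text
time: 17.28
ee_pos: [0.4388, -0.143, 0.0046]
tcp_rot: [0.986, -0.17, 0.001, 0.0]
force: [0.1, 0.5, 3.4]
grip_width: 0.451
grasp_force: 29.9
```

```bash
sed -i 's/^BQ=.*/BQ=np.array([.5510,.1250,np.radians(171.5)])/' h.py; python3 -c "
from h import *
st();s=robot.read_state();p=s['ee_pos']*1000+[0,0,110];R=Ro.from_quat(s['tcp_rot'])
plan(*ins(50,off=2),12,start=(p,R))"
```

```text
L blk [ 47.  286.4   9.6] F blk [-0.  -0.5  3.4] Tq blk [-0.07 -0.09  0.04] tilt -0.1 tcp [ 438.8 -143.     4.6] grip 39.7 t 17.2833
from [ 438.8 -143.   114.6] dist [ 71.6 274.1 -10.6] turn/row [-0.28 -2.91 -0.89]
[-2.0, -23.5, 0.9]
[-1.6, -23.6, 0.8]
[-1.2, -23.6, 0.8]
[-0.8, -23.6, 0.7]
[-0.4, -23.6, 0.7]
[0.0, -23.6, 0.5]
[0.4, -23.6, 0.4]
[0.8, -23.6, 0.3]
[1.2, -23.6, 0.1]
[1.5, -23.6, -0.1]
[1.9, -23.5, -0.3]
[2.2, -23.5, -0.5]
```

Emit:
move_arm(
  targets=[0,0,-25,0,0,0,1,0,0,-35,0,0,0,1,0,0,-35,0,0,0,1,0,0,-15,0,0,0,1,-2,-23.5,0.9,-0.28,-2.91,-0.89,1,-1.6,-23.6,0.8,-0.28,-2.91,-0.89,1,-1.2,-23.6,0.8,-0.28,-2.91,-0.89,1,-0.8,-23.6,0.7,-0.28,-2.91,-0.89,1,-0.4,-23.6,0.7,-0.28,-2.91,-0.89,1,0,-23.6,0.5,-0.28,-2.91,-0.89,1],
)

```text
time: 18.12
ee_pos: [0.4743, -0.0047, 0.1091]
tcp_rot: [0.981, -0.121, -0.153, -0.011]
force: [1.3, -0.4, -0.2]
grip_width: 0.455
grasp_force: 29.9
```

Emit:
move_arm(
  targets=[0.4,-23.6,0.4,-0.28,-2.91,-0.89,1,0.8,-23.6,0.3,-0.28,-2.91,-0.89,1,1.2,-23.6,0.1,-0.28,-2.91,-0.89,1,1.5,-23.6,-0.1,-0.28,-2.91,-0.89,1,1.9,-23.5,-0.3,-0.28,-2.91,-0.89,1,2.2,-23.5,-0.5,-0.28,-2.91,-0.89,1,0,0,0,0,0,0,1,0,0,0,0,0,0,1,0,0,0,0,0,0,1,0,0,0,0,0,0,1],
)

```text
time: 18.95
ee_pos: [0.5097, 0.1297, 0.1037]
tcp_rot: [0.951, -0.072, -0.3, -0.022]
force: [-0.5, 0.1, -0.4]
grip_width: 0.452
grasp_force: 29.9
```

```bash
python3 -c "
from h import *
st(2,4.4)
s=robot.read_state();R=Ro.from_quat(s['tcp_rot']);p=s['ee_pos']
for n,oy in(('top',.003),('side',-.0017)):
    X=p+R.apply([.002,0,-.0044]);h=hole(n,X+[0,oy,0],r=4,thr=110);w=onz(n,h,X[2])
    print(n,'hole err tool',np.round(R.inv().apply(np.r_[w,X[2]]-X)*1000,1))
    im=robot.get_image(n);c=im.astype(float);u,v=np.round(proj(n,X+[0,oy,0])[0]).astype(int);print(im[v-5:v+6,u-5:u+6].min(2))
plan(*ins(26,off=2,d=4.4),4)"
```

```text
L blk [17.7  1.5 92.4] F blk [ 0.5 -0.1 -0.4] Tq blk [0.01 0.61 0.07] tilt 35.0 tcp [509.7 129.7 103.7] grip 39.8 t 18.95h.py:76: RuntimeWarning: invalid value encountered in divide
  return np.array([(c*xx).sum(),(c*yy).sum()])/c.sum()
Traceback (most recent call last):
  File "h.py", line 11, in onz
    return least_squares(f,[.6,0.]).x
           ~~~~~~~~~~~~~^^^^^^^^^^^
ValueError: Residuals are not finite in the initial point.
```

```bash
python3 -c "
from h import *
s=robot.read_state();R=Ro.from_quat(s['tcp_rot']);p=s['ee_pos']
X=p+R.apply([.002,0,-.0044])
im=robot.get_image('top')[:,:,2].astype(int);u,v=np.round(proj('top',X+[0,.003,0])[0]).astype(int);print(u,v);print(im[v-7:v+8,u-7:u+8])
plan(*ins(26,off=2,d=4.4),4)"
```

```text
240 209
[[ 80 188 255 255 255 255 255 254 234 161 134 145 166 174 178]
 [ 53 116 190 221 201 183 180 179 165 141 141 161 180 179 176]
 [ 72 105 134 148 138 130 127 129 141 159 165 181 199 192 179]
 [108 131 134 133 132 131 132 149 190 227 230 228 228 224 202]
 [122 136 136 133 134 134 148 190 231 238 236 233 231 230 225]
 [128 136 135 147 163 163 174 212 233 234 234 232 229 230 232]
 [126 136 149 191 224 208 166 158 179 215 233 232 229 230 231]
 [141 166 194 229 232 194 120  77 109 179 230 233 231 230 226]
 [188 227 233 235 228 189 131  91 118 182 230 234 232 231 224]
 [226 233 235 234 233 226 201 179 192 221 233 233 233 233 223]
 [232 231 232 233 233 234 233 231 232 233 233 233 234 233 216]
 [236 230 230 231 232 233 234 234 234 233 232 232 234 234 211]
 [247 238 232 231 231 232 232 232 232 232 232 232 234 235 212]
 [251 249 243 239 239 236 231 230 231 232 231 233 235 233 200]
 [240 248 248 250 251 248 241 237 237 236 237 239 236 222 173]]
from [509.8 129.9 103.9] dist [ 20.3  -1.8 -13.2] turn/row [ 0.   -0.01 -0.03]
[6.1, -0.3, -0.2]
[6.1, -0.3, -0.2]
[6.1, -0.3, -0.2]
[6.1, -0.3, -0.2]
```

Emit:
move_arm(
  targets=[6.1,-0.3,-0.2,0,0,0,1,6.1,-0.3,-0.2,0,0,0,1,6.1,-0.3,-0.2,0,0,0,1,6.1,-0.3,-0.2,0,0,0,1,0,0,0,0,0,0,1,0,0,0,0,0,0,1,0,0,0,0,0,0,1,0,0,0,0,0,0,1,0,0,0,0,0,0,1,0,0,0,0,0,0,1],
)

```text
time: 19.88
ee_pos: [0.5302, 0.1294, 0.0902]
tcp_rot: [0.951, -0.071, -0.3, -0.022]
force: [-0.7, 0.4, -0.9]
grip_width: 0.45
grasp_force: 29.9
```

```bash
python3 -c "
from h import *
st(2,4.4)
plan(*ins(8,off=2,d=4.4),6)"
```

```text
L blk [-2.6 -1.3 78.9] F blk [ 0.8 -0.3 -0.9] Tq blk [-0.03  0.52 -0.01] tilt 35.0 tcp [530.2 129.4  90.2] grip 39.6 t 19.8833
from [530.2 129.4  90.2] dist [14.5 -3.5 -9.8] turn/row [ 0.01  0.   -0.  ]
[3.0, 0.2, -0.1]
[3.0, 0.2, -0.1]
[3.0, 0.2, -0.1]
[3.0, 0.2, -0.1]
[3.0, 0.2, -0.1]
[3.0, 0.2, -0.1]
```

Emit:
move_arm(
  targets=[0,0.5,0,0,0,0,1,0,0.5,0,0,0,0,1,3,0.3,0,0,0,0,1,3,0,0,0,0,0,1,3,0,0,0,0,0,1,3,0,0,0,0,0,1,3,0,0,0,0,0,1,3,0,0,0,0,0,1,0,0,0,0,0,0,1,0,0,0,0,0,0,1],
)

```text
time: 20.72
ee_pos: [0.5452, 0.126, 0.0797]
tcp_rot: [0.951, -0.071, -0.3, -0.022]
force: [-0.5, -0.3, 4.9]
grip_width: 0.449
grasp_force: 29.9
```

```bash
python3 -c "
from h import *
st(2,4.4)
plan(*ins(0,off=2,d=4.4),5)"
```

```text
L blk [-17.9  -0.1  68.4] F blk [0.4 0.3 4.9] Tq blk [-0.09 -0.12 -0.02] tilt 35.0 tcp [545.2 126.   79.7] grip 39.5 t 20.7167
from [545.2 126.   79.7] dist [ 6.  -1.  -3.9] turn/row [ 0. -0. -0.]
[1.4, 0.0, -0.1]
[1.4, 0.0, -0.1]
[1.4, 0.0, -0.1]
[1.4, 0.0, -0.1]
[1.4, 0.0, -0.1]
```

Emit:
move_arm(
  targets=[1.4,0,0.2,0,0,0,1,1.4,0,0.2,0,0,0,1,1.4,0,0,0,0,0,1,1.2,0,0,0,0,0,1,1,0,0,0,0,0,1,0.6,0,0,0,0,0,1,0,0,0,0,0,0,1,0,0,0,0,0,0,1,0,0,0,0,0,0,1,0,0,0,0,0,0,1],
)

```text
time: 21.55
ee_pos: [0.5496, 0.1253, 0.0757]
tcp_rot: [0.951, -0.071, -0.301, -0.022]
force: [-2.5, 0.3, 6.2]
grip_width: 0.451
grasp_force: 29.9
```

```bash
python3 -c "
from h import *
st(2,4.4)
s=robot.read_state();R=Ro.from_quat(s['tcp_rot']);p=s['ee_pos']
X=p+R.apply([.002,0,-.0044])
im=robot.get_image('top')[:,:,2].astype(int);uv=proj('top',X+[0,.003,0])[0];u,v=np.round(uv).astype(int);print(uv);print(im[v-9:v+10,u-8:u+9])
print('lip edge px',proj('top',[blk(-19,y,75)/1000+[0,.003,0] for y in(-15,0,15)]))
a=plan(*ins(0,tilt=28,zc=65.3,off=2,d=4.4),4)
plan(*ins(0,tilt=21,zc=66.6,off=2,d=4.4),4,start=a)"
```

```text
L blk [-22.4  -0.1  64.4] F blk [2.5 0.1 6.2] Tq blk [-0.07 -0.75 -0.01] tilt 35.1 tcp [549.6 125.3  75.7] grip 39.7 t 21.55
[242.82517095 194.93528469]
[[ 55  43  48  70 118 158 165 163 161 156 144 150 196 219 190 210 226]
 [ 51  43  50  82 130 162 164 161 160 159 167 206 242 248 243 238 203]
 [ 50  41  44  78 129 156 158 156 156 167 214 248 250 247 248 239 171]
 [ 46  41  54  80 109 129 139 143 145 170 231 255 245 237 239 226 140]
 [ 52  71 103 125 131 133 134 134 133 139 170 207 211 201 197 176  99]
 [ 70 107 133 139 138 134 134 145 161 166 188 220 224 222 206 158  90]
 [ 81 119 137 137 134 135 150 190 227 232 232 233 230 230 230 205 142]
 [ 91 128 136 135 145 166 188 218 231 233 234 233 230 229 232 223 167]
 [ 98 129 136 149 190 221 211 180 161 177 215 232 232 229 230 217 156]
 [116 144 166 193 229 228 180 114  80 111 181 230 232 230 231 213 146]
 [163 195 227 232 235 227 186 140 122 140 192 230 233 232 231 209 133]
 [226 234 235 235 234 232 227 215 210 217 229 234 233 233 232 209 128]
 [239 237 233 232 232 233 233 233 233 234 234 233 233 234 234 211 128]
 [250 243 236 232 231 232 232 233 233 233 233 233 233 234 235 205 117]
 [255 253 248 241 236 232 231 232 231 232 232 232 233 234 231 180 102]
 [251 255 254 252 248 242 240 238 235 235 235 234 233 234 218 154  91]
 [215 252 255 254 253 253 252 248 244 243 243 240 234 227 194 141  89]
 [138 216 253 255 252 252 250 248 246 244 240 232 222 203 175 136  83]
 [ 81 145 222 250 250 249 248 246 248 244 229 211 187 168 149 119  70]]
lip edge px [[238.01695576 187.72320457]
 [244.07686327 188.74857527]
 [250.13997577 189.77499304]]
from [549.6 125.2  75.7] dist [ 0.3 -0.1 -2.1] turn/row [ 0.01  1.77 -0.  ]
[0.4, 0.0, 0.4]
[0.4, 0.0, 0.4]
[0.4, 0.0, 0.4]
[0.3, 0.0, 0.4]
from [550.  125.2  73.6] dist [-0.8  0.1 -1.8] turn/row [0.   1.75 0.  ]
[0.0, 0.0, 0.5]
[0.0, 0.0, 0.5]
[-0.0, 0.0, 0.5]
[-0.0, 0.0, 0.5]
```

Emit:
move_arm(
  targets=[0.1,0,0.5,0,1.76,0,1,0.2,0,0.5,0,1.76,0,1,0.2,0,0.4,0,1.76,0,1,0.2,0,0.4,0,1.76,0,1,0,0,0.5,0,1.75,0,1,0,0,0.5,0,1.75,0,1,0,0,0.5,0,1.75,0,1,0,0,0.5,0,1.75,0,1,0,0,0,0,0,0,1,0,0,0,0,0,0,1],
)

```text
time: 22.43
ee_pos: [0.5488, 0.1255, 0.0724]
tcp_rot: [0.981, -0.073, -0.181, -0.013]
force: [-2.2, 0.7, 5.3]
grip_width: 0.45
grasp_force: 29.9
```

```bash
python3 -c "
from h import *
st(2,4.4)"
```

```text
L blk [-23.7  -0.2  67.3] F blk [ 2.3 -0.4  5.3] Tq blk [-0.07 -0.58 -0.03] tilt 20.9 tcp [548.8 125.5  72.4] grip 39.6 t 22.4333
```

Same state as the first disc at this point, with similar forces. I release and back off.

Emit:
move_arm(
  targets=[0,0,0,0,0,0,0,0,0,0,0,0,0,-0.2,0,0,0,0,0,0,-0.2,0,0,0,0,0,0,-0.2,0,0,-3,0,0,0,-0.2,0,0,-8,0,0,0,-0.2,0,0,-12,0,0,0,-0.2,0,0,-12,0,0,0,-0.2,0,0,0,0,0,0,0.5,0,0,0,0,0,0,1],
)

```text
time: 23.27
ee_pos: [0.5625, 0.1235, 0.1056]
tcp_rot: [0.981, -0.073, -0.18, -0.014]
force: [-0.3, 1.1, -0.6]
grip_width: 0.487
grasp_force: 0.0
```

```bash
python3 -c "
from h import *
st(2,4.4)
im=robot.get_image('top')[:,:,2].astype(int);u,v=np.round(proj('top',blk(0,0,70)/1000+[0,.003,0])[0]).astype(int);print(u,v);print(im[v-10:v+12,u-12:u+13])
plan(blk(8,0,88),pose(-8.5),6)"
```

```text
L blk [-37.5  -0.2 100.5] F blk [ 0.5 -1.  -0.6] Tq blk [-0.05  0.33 -0.01] tilt 20.8 tcp [562.5 123.5 105.6] grip 42.9 t 23.2667
243 197
[[ 73  69  56  44  44  43  62 127 181 169 158 160 160 160 160 160 159 159
  159 162 143  81  64  70  69]
 [ 71  70  59  46  43  44  78 149 202 185 157 154 157 159 160 161 160 174
  197 196 160  86  64  70  66]
 [ 72  70  58  45  57 105 167 225 246 227 165 149 151 155 157 157 160 202
  244 241 156  73  64  71  63]
 [ 72  70  56  50 104 197 252 255 255 243 176 148 149 150 147 144 162 209
  234 230 128  53  63  71  64]
 [ 67  65  49  64 153 244 255 253 252 236 170 146 150 165 186 195 223 246
  250 240 151  68  64  70  64]
 [ 57  53  41  76 185 255 254 251 242 193 150 146 170 224 249 251 250 252
  253 253 218 110  62  68  62]
 [ 50  46  36  77 189 255 252 250 242 207 182 179 209 249 255 252 250 250
  251 255 242 129  61  68  62]
 [ 51  44  42  99 202 253 251 250 250 249 241 218 213 241 251 251 249 249
  250 253 243 134  62  66  61]
 [ 49  43  57 136 233 253 251 249 251 250 227 161 138 181 233 249 249 249
  250 253 242 135  60  60  55]
 [ 50  42  68 162
[... 829 characters left out ...]
 46  42  58 110 182 235 249 254 253 252 248 248 250 253 250 236 217
  175 125  71  41  46  51  50]
 [ 42  45  42  40  57 108 176 222 234 237 237 237 239 234 228 209 183 161
  131  88  56  47  51  52  47]
 [ 40  42  56  88 110 122 166 211 219 219 214 218 220 205 175 141 126 112
   84  57  49  50  51  48  38]
 [ 40  46 103 181 226 228 230 240 248 246 238 234 229 213 170 100  69  63
   54  50  51  53  51  42  28]
 [ 44  61 147 242 255 255 253 253 254 251 247 243 238 236 218 142  91  54
   50  51  50  49  44  30  22]]
from [561.7 123.5 104.9] dist [-18.6   2.7 -16.9] turn/row [ 0.    3.49 -0.  ]
[-1.9, 0.0, 3.7]
[-2.1, 0.0, 3.6]
[-2.4, 0.0, 3.5]
[-2.6, 0.0, 3.3]
[-2.8, 0.0, 3.2]
[-3.0, 0.0, 3.0]
```

The hole stays at (243,196), so the disc is held under the lip and on the catch. Pressing as before.

Emit:
move_arm(
  targets=[-1.9,0,2,0,3.5,0,1,-2.1,0,2,0,3.5,0,1,-2.4,0,2,0,3.5,0,1,-2.6,0,2,0,3.5,0,1,-2.8,0,2,0,3.5,0,1,-3,0,2,0,3.5,0,1,-1,0,3,0,0,0,1,-1,0,3,0,0,0,1,0,0,0,0,0,0,1,0,0,0,0,0,0,1],
)

```text
time: 24.15
ee_pos: [0.5432, 0.126, 0.0892]
tcp_rot: [0.997, -0.075, -0.001, 0.0]
force: [0.4, -0.6, 0.2]
grip_width: -0.002
grasp_force: 0.0
```

```bash
python3 -c "
from h import *
st(2,4.4);plan(blk(8,0,78),pose(-8.5),5)"
```

```text
L blk [-18.1   0.2  93.6] F blk [-0.5  0.6  0.2] Tq blk [-0.01  0.04 -0.02] tilt 0.1 tcp [543.2 126.   89.2] grip -0.2 t 24.15
from [543.2 126.   89.2] dist [ -0.1   0.2 -11.2] turn/row [ 0.01  0.01 -0.01]
[-0.0, -0.0, 2.2]
[-0.0, -0.0, 2.2]
[-0.0, -0.0, 2.2]
[-0.0, -0.0, 2.2]
[-0.0, -0.0, 2.2]
```

Emit:
move_arm(
  targets=[0,0,2,0,0,0,1,0,0,2,0,0,0,1,0,0,2,0,0,0,1,0,0,2,0,0,0,1,0,0,1,0,0,0,1,0,0,1,0,0,0,1,0,0,1,0,0,0,1,0,0,1,0,0,0,1,0,0,0,0,0,0,1,0,0,0,0,0,0,1],
)

```text
time: 24.98
ee_pos: [0.5427, 0.1263, 0.0775]
tcp_rot: [0.997, -0.074, 0.0, 0.0]
force: [0.9, -0.0, 0.9]
grip_width: 0.006
grasp_force: 0.4
```

```bash
python3 -c "
from h import *
st(2,4.4)"
```

```text
L blk [-17.6  -0.   81.9] F blk [-0.9 -0.1  0.9] Tq blk [-0.08  0.07  0.04] tilt -0.0 tcp [542.7 126.3  77.5] grip 0.5 t 24.9833
```

Emit:
move_arm(
  targets=[0,0,0.7,0,0,0,1,0,0,0.7,0,0,0,1,0,0,0.7,0,0,0,1,0,0,0.7,0,0,0,1,0,0,0.6,0,0,0,1,0,0,0.6,0,0,0,1,0,0,0,0,0,0,1,0,0,0,0,0,0,1,0,0,0,0,0,0,1,0,0,0,0,0,0,1],
)

```text
time: 25.82
ee_pos: [0.5424, 0.1262, 0.0735]
tcp_rot: [0.997, -0.074, -0.0, 0.0]
force: [0.4, -0.6, -0.0]
grip_width: 0.006
grasp_force: 0.2
```

```bash
python3 -c "
from h import *
st(2,4.4)"
```

```text
L blk [-17.3   0.1  77.9] F blk [-0.5  0.6 -0. ] Tq blk [-0.06 -0.04  0.  ] tilt 0.0 tcp [542.4 126.2  73.5] grip 0.5 t 25.8167
```

Emit:
move_arm(
  targets=[0,0,0.5,0,0,0,1,0,0,0.5,0,0,0,1,0,0,0.5,0,0,0,1,0,0,0.5,0,0,0,1,0,0,0.4,0,0,0,1,0,0,0.4,0,0,0,1,0,0,0.4,0,0,0,1,0,0,0.4,0,0,0,1,0,0,0,0,0,0,1,0,0,0,0,0,0,1],
)

```text
time: 26.65
ee_pos: [0.5424, 0.1263, 0.0702]
tcp_rot: [0.997, -0.074, -0.0, 0.0]
force: [-2.2, 0.3, 4.5]
grip_width: 0.001
grasp_force: 2.5
```

```bash
python3 -c "
from h import *
st(2,4.4)"
```

```text
L blk [-17.3   0.   74.6] F blk [2.2 0.  4.5] Tq blk [ 0.07 -0.53 -0.02] tilt 0.0 tcp [542.4 126.3  70.2] grip 0.1 t 26.65
```

Emit:
move_arm(
  targets=[0,0,0.4,0,0,0,1,0,0,0.4,0,0,0,1,0,0,0.4,0,0,0,1,0,0,0.4,0,0,0,1,0,0,0.3,0,0,0,1,0,0,0,0,0,0,1,0,0,0,0,0,0,1,0,0,0,0,0,0,1,0,0,0,0,0,0,1,0,0,0,0,0,0,1],
)

```text
time: 27.48
ee_pos: [0.5424, 0.1262, 0.0683]
tcp_rot: [0.997, -0.074, -0.0, 0.0]
force: [-2.4, -0.9, 6.1]
grip_width: 0.006
grasp_force: 2.8
```

```bash
python3 -c "
from h import *
st(2,4.4)"
```

```text
L blk [-17.3   0.   72.7] F blk [2.3 1.2 6.1] Tq blk [ 0.06 -0.61 -0.05] tilt 0.0 tcp [542.4 126.2  68.3] grip 0.5 t 27.4833
```

6.1 N at 68.3 mm agrees with the spring pushed about 19 mm, so the disc is level and below the catch. I retreat and compare with the earlier loaded pictures.

Emit:
move_arm(
  targets=[0,0,-5,0,0,0,1,0,0,-20,0,0,0,1,0,0,-25,0,0,0,1,-5,24,-5,0,0,0,1,-5,24,-5,0,0,0,1,-5,24,-5,0,0,0,1,-5,24,-5,0,0,0,1,-5,24,0,0,0,0,1,-5,24,0,0,0,0,1,-5,24,0,0,0,0,1],
)

```text
time: 28.32
ee_pos: [0.4829, -0.036, 0.1386]
tcp_rot: [0.997, -0.074, 0.001, 0.0]
force: [-0.0, 0.2, 0.7]
grip_width: 0.009
grasp_force: 0.0
```

Emit:
move_arm(
  targets=[-5,24,0,0,0,0,1,-5,24,0,0,0,0,1,-5,24,0,0,0,0,1,-5,24,0,0,0,0,1,0,0,0,0,0,0,1,0,0,0,0,0,0,1,0,0,0,0,0,0,1,0,0,0,0,0,0,1,0,0,0,0,0,0,1,0,0,0,0,0,0,1],
)

```text
time: 29.15
ee_pos: [0.4495, -0.1258, 0.1382]
tcp_rot: [0.997, -0.073, 0.0, 0.0]
force: [-0.1, -0.0, -0.3]
grip_width: 0.003
grasp_force: 0.0
```

```bash
python3 -c "
from h import *
st()
for n,oy in(('top',.003),('side',-.0017)):
    im=robot.get_image(n);old=cv2.imread('pics/s1_'+n+'.png')[:,:,::-1]
    u,v=np.round(proj(n,blk(0,0,70)/1000+[0,oy,0])[0]).astype(int)
    d=(im[v-14:v+15,u-14:u+15].astype(int)-old[v-14:v+15,u-14:u+15]);d=np.abs(d).max(2)
    print(n,u,v);print('\n'.join(''.join('.' if x<30 else '+' if x<80 else '#' for x in r) for r in d))
    b=im[v-5:v+6,u-5:u+6,2].astype(float);w=np.clip(200-b,0,None);yy,xx=np.mgrid[v-5:v+6,u-5:u+6];print('hole',(w*xx).sum()/w.sum(),(w*yy).sum()/w.sum())
    b=old[v-6:v+7,u-6:u+7,2].astype(float);w=np.clip(200-b,0,None);yy,xx=np.mgrid[v-6:v+7,u-6:u+7];print('old hole',(w*xx).sum()/w.sum(),(w*yy).sum()/w.sum())
for t in('cup','nut'):print(t,[np.round(d['rect']).tolist() for d in robot.look_for('top',t)][:1])
"
```

```text
L blk [ 38.5 263.  143.3] F blk [ 0.1  0.  -0.3] Tq blk [-0.04 -0.01 -0.02] tilt -0.0 tcp [ 449.5 -125.8  138.2] grip 0.3 t 29.15
top 243 197
.............................
.............................
.............................
.............................
.............................
.............................
.............................
.............................
......+......................
......+......................
............+###+............
.....+.....######+...........
.....+....+#######+..........
..........########+..........
..........#########..........
..........########+.....+....
..........+#######.....++....
...........+#####+.....+++...
.............+++........+....
.............................
.............................
.............................
.............................
....................+........
.............................
.............................
.............................
.............................
.............................
hole 242.69387755102042 196.71683673469389
old hole 242.81516728624536 196.7207434944238
[... 342 characters left out ...]
.
..........++###++............
.........+########+..........
........+##########..........
........+##########+.........
........+##########+.........
........+##########..........
.........#########+..........
..........#######+...........
............++++.............
.............................
.............................
.............................
.............................
.............................
.............................
.............................
.............................
.............................
hole 265.4158504007124 239.76580587711487
old hole 265.72646977642836 239.32367283098722
cup [[329.0, 125.0, 362.0, 152.0]]
nut [[368.0, 150.0, 387.0, 170.0]]
```

The picture now matches the first loaded state except for the bore size, so the disc is level under both lips, with lip and catch unchanged. The cup and nut have not moved.

```bash
python3 -c "
from cell import robot
print(robot.hand_in())"
```

```text
the job is handed in; nothing more can be done
None
```

I loaded both discs, the wide-bore first and the fine-bore on top. By force and camera checks they sit level under the lip and the catch. The job was handed in at about 29 s of the 72 s allowed.

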